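# Seat the mosaic tiles

## Task

In the setting tray, gently press three of the raised terracotta tiles down with the fingertips until each is flush with its wooden cell: first the round one, then the triangle, then the square. Do not pull any tile up, and leave the long narrow strip tile standing proud. Do not disturb the things around the tray, and finish with the hand clear.

Things in the scene. Friction and masses are not known exactly. Their poses are not given: they have to be found in the camera images.
- tray: Fixed dark wooden tray, 196 x 196 mm, 26 mm high rim; origin at the centre of its underside on the table. It holds four square plywood cells, two by two, 84 mm from centre to centre; any cell may be in any place.
- cell_round: Plywood cell, 80 x 80 mm, 22 mm high, that guides the round tile in its middle. Origin at the centre of its underside, z up; its flat top is 22 mm above the origin (30 mm above the table). It is bedded on springy rubber: pressed, it gives way straight down by about 1 mm per 2 N (beyond the first 1 N), at most 10 mm, and comes back up when released.
- tile_round_top (a point): Centre of the upper face of the round terracotta tile (44 mm across). The tile stands 7 to 10 mm proud of its cell at first and slides straight down; when home, this point is level with the cell's top (fingers wider than the tile then rest on the wood too).
- tile_round (a joint): How far the round tile is pressed down, in m: 0 to 0.003 at first (0 = 10 mm proud of the cell), 0.010 = flush with the cell, against a stop in the cell (the value is relative to the cell). It slides against a steady friction of about 3 N plus a little damping (20 N per m/s) and stays where it is left; no spring. Negative values mean it was pulled up.
- cell_triangle: Plywood cell, 80 x 80 mm, 22 mm high, that guides the triangle tile in its middle. Origin at the centre of its underside, z up; its flat top is 22 mm above the origin (30 mm above the table). It is bedded on springy rubber: pressed, it gives way straight down by about 1 mm per 2 N (beyond the first 1 N), at most 10 mm, and comes back up when released.
- tile_triangle_top (a point): Centre of the upper face of the triangle terracotta tile (equilateral, 57 mm sides, 33 mm from centre to each corner, 16 mm to each side). The tile stands 7 to 10 mm proud of its cell at first and slides straight down; when home, this point is level with the cell's top (fingers wider than the tile then rest on the wood too).
- tile_triangle (a joint): How far the triangle tile is pressed down, in m: 0 to 0.003 at first (0 = 10 mm proud of the cell), 0.010 = flush with the cell, against a stop in the cell (the value is relative to the cell). It slides against a steady friction of about 3 N plus a little damping (20 N per m/s) and stays where it is left; no spring. Negative values mean it was pulled up.
- cell_square: Plywood cell, 80 x 80 mm, 22 mm high, that guides the square tile in its middle. Origin at the centre of its underside, z up; its flat top is 22 mm above the origin (30 mm above the table). It is bedded on springy rubber: pressed, it gives way straight down by about 1 mm per 2 N (beyond the first 1 N), at most 10 mm, and comes back up when released.
- tile_square_top (a point): Centre of the upper face of the square terracotta tile (42 x 42 mm). The tile stands 7 to 10 mm proud of its cell at first and slides straight down; when home, this point is level with the cell's top (fingers wider than the tile then rest on the wood too).
- tile_square (a joint): How far the square tile is pressed down, in m: 0 to 0.003 at first (0 = 10 mm proud of the cell), 0.010 = flush with the cell, against a stop in the cell (the value is relative to the cell). It slides against a steady friction of about 3 N plus a little damping (20 N per m/s) and stays where it is left; no spring. Negative values mean it was pulled up.
- cell_strip: Plywood cell, 80 x 80 mm, 22 mm high, that guides the strip tile in its middle. Origin at the centre of its underside, z up; its flat top is 22 mm above the origin (30 mm above the table). It is bedded on springy rubber: pressed, it gives way straight down by about 1 mm per 2 N (beyond the first 1 N), at most 10 mm, and comes back up when released.
- tile_strip_top (a point): Centre of the upper face of the strip terracotta tile (58 x 20 mm, long and narrow). The tile stands 7 to 10 mm proud of its cell at first and slides straight down; when home, this point is level with the cell's top (fingers wider than the tile then rest on the wood too).
- tile_strip (a joint): How far the strip tile is pressed down, in m: 0 to 0.003 at first (0 = 10 mm proud of the cell), 0.010 = flush with the cell, against a stop in the cell (the value is relative to the cell). It slides against a steady friction of about 3 N plus a little damping (20 N per m/s) and stays where it is left; no spring. Negative values mean it was pulled up.
- cup: Small terracotta cup without handle, 70 mm across, 62 mm high, standing near the tray; a loose bystander, origin at the centre of its underside.
- spatula: Loose bystander: potter's spatula with wooden handle, about 200 mm long, lying on the table; origin on its underside.
- batten: Loose bystander: wooden batten 30 x 260 x 10 mm lying along the far side of the tray, origin at the centre of its underside.
- offcut: Loose bystander: terracotta tile offcut 45 x 32 x 10 mm lying flat beside the tray, origin at the centre of its underside.

How it is judged:
By the outcome, as a careful person would: the job done as asked, in the order asked, and still so for the second after the job is handed in, with the robot touching nothing.
It also fails if it takes over 43 s, if anything falls off the work surface, if the arm or the gripper's body presses on something with over 40 N, if the wrist force passes 120 N, or if a joint passes its speed limit or range.

## Robot

A 6-joint arm with a two-finger parallel gripper is mounted at the origin on the work surface. World frame = base frame: x ahead of the robot, y to its left, z up, the work surface at z = 0. Lengths are in mm, angles in rad, forces in N, time in s.
With the tool pointing down it reaches from about 400 to 825 mm from the base axis. Payload 7 kg.
Tool frame: the origin (TCP) lies at the very end of the fingers, on their centre line; the grasp point (between the pads) lies 19 mm behind it; z points along the fingers, y is the line along which they close (so a half turn about z gives the same grasp; the last joint's range is limited). The gripper opens to 88 mm and grips with 3 to 60 N. Pads are 19 mm wide; open, the fingers measure 130 mm over their backs; the gripper's body (78 mm by 193 mm) begins 47 mm behind the grasp point.
Start: joints at [-0.842, 0.359, 0.012, 0, -1.224, -0.288], TCP at [287.969, -610.466, 226.561] pointing down, gripper open.
Joint ranges: [-3.07, 3.07], [-1.43, 2.12], [-1.02, 1.25], [-3.03, 1.67], [-3.05, -0], [-3.03, 3.03]. Speed limits (rad/s): [2.39, 2.39, 3.01, 3.14, 3.14, 3.14].

## Interface

Orientations are given as a unit quaternion [x, y, z, w].
In Python, from plant import bot gives the robot as it stands. Calls block until the motion is done:
- bot.move_ptp(position, orientation): joint-space move of the TCP to a pose.
- bot.line_to(position, velocity=150, ori=None): straight line of the TCP; ori=None keeps the orientation; velocity is the mean speed in mm/s.
- bot.move_joints(angles): joint-space move.
- bot.move_gripper(opening, force=None): finger opening in mm; force is the grip in N (None keeps the last); returns when the fingers have stopped.
- bot.pause(seconds).
- bot.solve_ik(position, orientation): joint angles nearest the present ones, or None.
- bot.read_state(): the state.
- bot.camera(name): name is "scene" or "top" or "wrist"; returns the picture (384x512x3 uint8, red, green, blue); there is no depth.
- bot.get_calibration(name): a dict with "fx", "fy", "cx", "cy" (pixels), "view" (4x4, takes a point from world to camera coordinates); the wrist camera has in their place "T_tool_cam" (4x4, takes a point from camera to tool coordinates, whose origin is the TCP and whose axes are the flange's). Camera axes: x right, y up, looking along -z (the intrinsics and any distortion apply to the point x, -y, -z); pixel columns grow to the right and rows downward; lengths in mm; the calibration is good to about 2 mm. A picture is of the moment at which its call begins: read the wrist's pose just before it. get_calibration takes no time and is no camera call.
A pose or a line that the arm cannot do raises bot.Unreachable and nothing moves.
- bot.close_job(): hands the job in; it is judged then, once.
The state is a dict: "t": time; "joint_pos": joint angles; "qvel": joint speeds; "tau": joint torques, N m; "tcp_pos": TCP position; "eef_rot": TCP orientation; "contact_force": force on the tool from outside, world axes, zero at the start; "moment": the same for the moment, N m; "width": finger opening in mm; "finger_force": force on a finger pad.
Only numpy, scipy, OpenCV 4.12 (cv2) and the standard library are available. Lean on these libraries where they do the work, as an engineer would, in place of code of your own. Each camera call takes 0.05 s, during which the arm holds its last target. There are 200 camera calls.

## Working session

There is one attempt and no reset: what is moved stays moved. The work goes in short steps, each a Python script; the robot and the scene stay as the last script left them, time stands still between calls to the robot, and variables do not carry over. Pictures are saved under pics/ and viewed, at most 10 in all, crops included, and the job is handed in when it is done.

```bash
ls; mkdir -p pics; python3 - <<'E'
from plant import bot
import cv2,numpy as np
for n in("top","scene"):
    im=bot.camera(n); cv2.imwrite(f"pics/{n}0.png",im[:,:,::-1])
    c=bot.get_calibration(n); print(n,{k:(np.round(v,3).tolist() if k=="view" else v) for k,v in c.items()})
c=bot.get_calibration("wrist");print(c)
s=bot.read_state();print(s)
E
```

```text
pics
top {'fx': 438.89269701517344, 'fy': 438.89269701517344, 'cx': 250.54775973908744, 'cy': 192.19192926386913, 'view': [[-0.023, -1.0, -0.004, 70.99], [0.982, -0.023, 0.186, -588.432], [-0.186, 0.001, 0.983, -963.881], [0.0, 0.0, 0.0, 1.0]]}
scene {'fx': 439.23190366613676, 'fy': 439.23190366613676, 'cx': 257.2943336449271, 'cy': 192.41010520342968, 'view': [[-0.855, 0.519, -0.001, 458.401], [-0.324, -0.532, 0.782, 187.352], [0.406, 0.669, 0.623, -1199.216], [0.0, 0.0, 0.0, 1.0]]}
{'fx': 296.4565719537121, 'fy': 296.4565719537121, 'cx': 257.85053402752084, 'cy': 191.4721044755056, 'T_tool_cam': array([[-4.75778699e-04,  9.61309232e-01,  2.75471113e-01,
         7.46982954e+01],
       [ 9.99999746e-01,  3.11344050e-04,  6.40650364e-04,
        -5.54874667e-01],
       [ 5.30096818e-04,  2.75471348e-01, -9.61309136e-01,
        -1.57348144e+02],
       [ 0.00000000e+00,  0.00000000e+00,  0.00000000e+00,
         1.00000000e+00]])}
{'t': 0.1, 'joint_pos': array([-8.41895134e-01,  3.59337011e-01,  1.11913101e-02, -3.09868745e-04,
       -1.22415266e+00, -2.88102565e-01]), 'qvel': array([-0.00035171, -0.00226355,  0.00341453,  0.00188501, -0.00067403,
       -0.00042129]), 'tau': array([-4.19662902e-04, -5.84163666e+01,  2.93751723e+01,  7.01548576e+00,
        1.01069076e-02, -5.22860773e-05]), 'tcp_pos': array([ 287.78803094, -610.09320313,  225.71987044]), 'eef_rot': array([-2.18567760e-01,  9.75821474e-01,  7.26923244e-04, -2.38401265e-04]), 'contact_force': array([ 0.21096984,  0.5402492 , -0.31620488]), 'moment': array([0.05865013, 0.0134929 , 0.02377362]), 'finger_force': 0.0, 'width': 87.93375574381598}
```

View pics/top0.png

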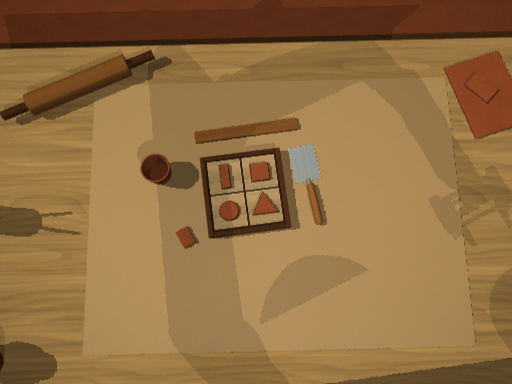

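View pics/scene0.png

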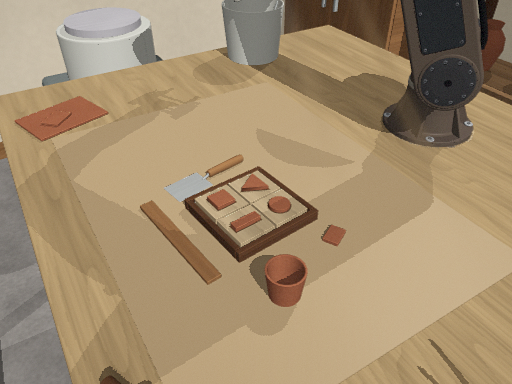

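The top view shows the tray centred near (246,192). The round tile is at (229,211), the triangle at (264,206), the square at (260,172) and the strip at (225,176). The scene view agrees, with the cup and offcut beside the tray. Next I'll localise the tiles and take a near view.

```bash
cat > h.py <<'E'
from plant import bot
import cv2,numpy as np
from scipy.spatial.transform import Rotation as R
def view_of(name,s):
    c=bot.get_calibration(name)
    if name!="wrist": return c,np.linalg.inv(c["view"])
    T=np.eye(4);T[:3,:3]=R.from_quat(s["eef_rot"]).as_matrix();T[:3,3]=s["tcp_pos"]
    return c,T@c["T_tool_cam"]
def ray(c,M,uv,z):
    d=M[:3,:3]@[(uv[0]-c["cx"])/c["fx"],-(uv[1]-c["cy"])/c["fy"],-1]; o=M[:3,3]
    return o+d*(z-o[2])/d[2]
def tiles(name,z=38.5,box=None,tag=None):
    s=bot.read_state(); im=bot.camera(name); c,M=view_of(name,s)
    if tag: cv2.imwrite(f"pics/{tag}.png",im[:,:,::-1])
    h=cv2.cvtColor(im,cv2.COLOR_RGB2HSV)
    m=((h[...,0]<9)|(h[...,0]>172))&(h[...,1]>120)&(h[...,2]>90)
    m=cv2.morphologyEx(m.astype(np.uint8),cv2.MORPH_OPEN,np.ones((3,3)))
    out=[]
    for k in cv2.findContours(m,cv2.RETR_EXTERNAL,cv2.CHAIN_APPROX_NONE)[0]:
        if cv2.contourArea(k)<60: continue
        p=np.array([ray(c,M,q,z)[:2] for q in k[:,0]],np.float32)
        mo=cv2.moments(p); a=mo["m00"]
        if not 600<a<3000: continue
        cen=np.array([mo["m10"]/a,mo["m01"]/a]); tri=cv2.minEnclosingTriangle(p)[0]
        out.append((cen,a,cv2.minAreaRect(p),tri/a, np.mean(k[:,0],0)))
        r=out[-1][2]
        print("px",np.round(out[-1][4]),"xy",np.round(cen,1),"area",round(a),"rect",np.round(r[1],1),round(r[2],1),"tri/area",round(tri/a,2),"circ/area",round(np.pi*cv2.minEnclosingCircle(p)[1]**2/a,2))
    return out
def down(yaw): return (R.from_euler("z",yaw)*R.from_euler("x",np.pi)).as_quat()
E
python3 - <<'E'
from h import *
tiles("top")
c,M=view_of("top",None)
for p in [(246,192),(155,168),(186,237)]: print(ray(c,M,p,30))
print(bot.read_state()["eef_rot"], R.from_quat(bot.read_state()["eef_rot"]).as_matrix().round(2))
E
```

```text
[595.43198474  67.9707241   30.        ]
[659.44163143 285.76679634  30.        ]
[491.76413271 210.41153098  30.        ]
[-2.18595928e-01  9.75815258e-01  6.01950796e-04 -2.03137106e-04] [[-0.9  -0.43 -0.  ]
 [-0.43  0.9   0.  ]
 [ 0.    0.   -1.  ]]
```

```bash
python3 - <<'E'
from h import *
im=bot.camera("top");h=cv2.cvtColor(im,cv2.COLOR_RGB2HSV)
print([h[v,u].tolist() for u,v in [(229,211),(264,208),(260,172),(225,176),(235,200)]])
bot.move_ptp([585,68,200],down(np.pi+np.radians(5)))
bot.move_gripper(0)
im=bot.camera("wrist");cv2.imwrite("pics/w1.png",im[:,:,::-1]);s=bot.read_state();print(s["t"],s["tcp_pos"],s["width"],s["contact_force"])
E
```

```text
[[9, 193, 127], [9, 186, 147], [10, 189, 144], [10, 194, 129], [18, 120, 183]]
4.2917 [585.00161898  67.98819643 199.99385343] 0.36828767147281 [ 0.15186023  0.05401096 -0.95500391]
```

View pics/w1.png

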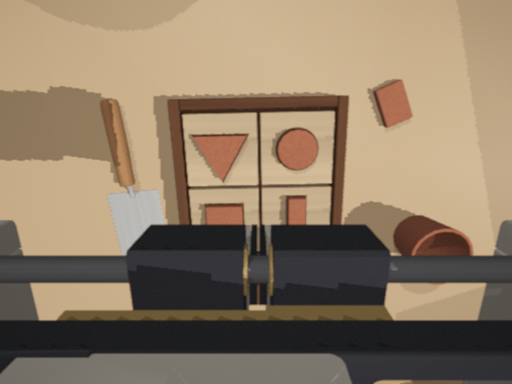

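The wrist view, where up is toward the base, shows the triangle at (221,155) and the round tile at (297,149). The square (225,215) and strip (297,212) are partly hidden by the fingers. I'll loosen the hue mask and measure from both cameras.

```bash
sed -i 's/m=((h.*/m=(h[...,0]<14)\&(h[...,1]>150)\&(h[...,2]>105)/' h.py; python3 - <<'E'
from h import *
print("wrist");tiles("wrist")
bot.move_ptp([500,68,200],down(np.pi+np.radians(5)))
print("top");tiles("top")
bot.move_ptp([670,68,200],down(np.pi+np.radians(5)))
print("wrist far");tiles("wrist",tag="w2");print(bot.read_state()["t"])
E
```

```text
wrist
top
wrist far
5.5917
```

```bash
grep -n "m=" h.py; python3 - <<'E'
from h import *
im=cv2.imread("pics/w1.png")[:,:,::-1].copy();h=cv2.cvtColor(im,cv2.COLOR_RGB2HSV)
print([h[v,u].tolist() for u,v in [(221,150),(297,149),(225,215)]])
m=((h[...,0]<14)&(h[...,1]>150)&(h[...,2]>105)).astype(np.uint8)
for k in cv2.findContours(m,0,1)[0]:
    if cv2.contourArea(k)>60: print(cv2.contourArea(k),k.mean(0).mean(0) if 0 else k.mean((0,1)))
k=k[:,0]; s=bot.read_state();c,M=view_of("wrist",s);print(M,ray(c,M,(256,192),38.5))
E
```

```text
13:    s=bot.read_state(); im=bot.camera(name); c,M=view_of(name,s)
16:    m=(h[...,0]<14)&(h[...,1]>150)&(h[...,2]>105)
17:    m=cv2.morphologyEx(m.astype(np.uint8),cv2.MORPH_OPEN,np.ones((3,3)))
[[9, 135, 176], [9, 136, 175], [9, 135, 174]]Traceback (most recent call last):
  File "<stdin>", line 7, in <module>
NameError: name 'k' is not defined
```

```bash
sed -i '16s/.*/    m=(h[...,0]<13)\&(h[...,1]>105)\&(h[...,2]>100)/' h.py; python3 - <<'E'
from h import *
q=down(np.pi+np.radians(5))
print("top w/o arm (saved)");_c=bot.camera
bot.camera=lambda n:cv2.imread("pics/top0.png")[:,:,::-1].copy()
tiles("top");bot.camera=_c
print("wrist far");tiles("wrist")
bot.move_ptp([670,68,240],q)
print("wrist far high");tiles("wrist",tag="w3");print(bot.read_state()["t"])
E
```

```text
top w/o arm (saved)
px [185. 237.] xy [491.8 211.6] area 1060 rect [41.9 28.7] 26.7 tri/area 1.77 circ/area 1.54
px [229. 210.] xy [552.  109.5] area 1326 rect [39.9 42.6] 89.0 tri/area 1.64 circ/area 1.12
px [264. 206.] xy [561.2  25.9] area 1294 rect [46.9 45.2] 88.6 tri/area 1.16 circ/area 1.89
px [224. 176.] xy [635.4 118.7] area 920 rect [56.9 19.1] 5.6 tri/area 1.91 circ/area 2.81
px [259. 171.] xy [644.3  35.6] area 1525 rect [41.5 41.1] 6.2 tri/area 1.9 circ/area 1.55
px [414.  27.] xy [1008.6 -364.1] area 1275 rect [98.  27.8] 88.6 tri/area 2.05 circ/area 6.3
px [429.  16.] xy [1040.7 -406.9] area 866 rect [63.5 27.4] 84.3 tri/area 1.94 circ/area 3.81
px [327.   2.] xy [1083.8 -153.3] area 1590 rect [120.6  17.1] 88.5 tri/area 1.75 circ/area 7.22
px [128.   6.] xy [1088.5  361.5] area 1218 rect [27.2 84.8] 2.8 tri/area 1.78 circ/area 4.65
wrist far
px [229. 150.] xy [643.9  33.4] area 1738 rect [42.5 43.3] 6.7 tri/area 1.94 circ/area 1.59
px [306. 148.] xy [635.2 116. ] area 1085 rect [56.9 20.2] 5.6 tri/area 1.93 circ/area 2.58
px [225.  67.] xy [561.9  24.6] area 1487 rect
[... 482 characters left out ...]
 [71.5 73.1] 5.0 tri/area 3.71 circ/area 2.39
px [232. 143.] xy [644.   33.3] area 1737 rect [42.3 43.4] 5.0 tri/area 1.93 circ/area 1.53
px [300. 142.] xy [635. 116.] area 1102 rect [58.4 19.6] 6.9 tri/area 1.91 circ/area 2.59
px [228.  70.] xy [562.   24.4] area 1478 rect [47.8 55.3] 6.5 tri/area 1.06 circ/area 2.12
px [301.  69.] xy [552.6 107. ] area 1449 rect [43.2 43.3] 5.0 tri/area 1.67 circ/area 1.07
px [189. 103.] xy [607.2 -18. ] area 1551 rect [185.    9.9] 6.2 tri/area 2.07 circ/area 17.36
px [341. 100.] xy [588.6 158. ] area 1219 rect [184.1   8. ] 6.2 tri/area 2.09 circ/area 21.84
px [393.  28.] xy [502.3 201.6] area 1101 rect [41.1 28.6] 28.4 tri/area 1.91 circ/area 1.58
5.975
```

View pics/w3.png

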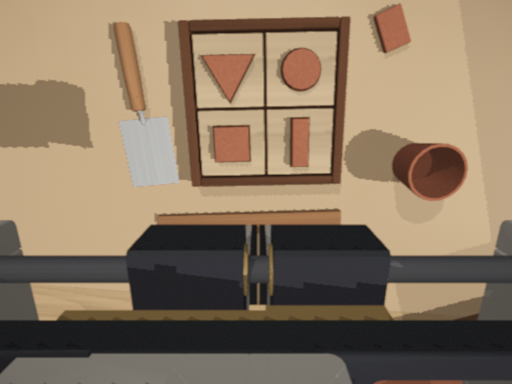

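All four tiles are clear in this view: triangle (228,70), round (301,69), square (232,143), strip (300,142). Their sizes and the 84 mm pitch match the given values, and the yaw is about 6°. I'll press the round tile with the fingers closed and the force monitored.

```bash
cat >> h.py <<'E'
Q=down(np.pi+np.radians(6))
def press(x,y,fmax=10,zmin=20):
    bot.move_ptp([x,y,70],Q); bot.line_to([x,y,46],60); bot.pause(.2)
    f0=bot.read_state()["contact_force"][2]; z=46; log=[]
    while z>zmin:
        z-=1; bot.line_to([x,y,z],15)
        s=bot.read_state(); f=s["contact_force"][2]-f0; log.append((z,round(s["tcp_pos"][2],1),round(f,1)))
        if abs(f)>fmax: break
    bot.pause(.2); s=bot.read_state()
    print(log,"final",round(s["contact_force"][2]-f0,1))
    bot.line_to([x,y,70],60); s=bot.read_state(); print("t",s["t"],"free F",s["contact_force"]-0, "width",s["width"])
E
python3 -c "
from h import *
press(552.5,108)"
```

```text
[(45, np.float64(45.1), np.float64(-0.5)), (44, np.float64(43.9), np.float64(0.1)), (43, np.float64(42.9), np.float64(-0.9)), (42, np.float64(41.9), np.float64(-0.5)), (41, np.float64(40.9), np.float64(-0.8)), (40, np.float64(39.9), np.float64(-0.9)), (39, np.float64(38.9), np.float64(-1.4)), (38, np.float64(37.9), np.float64(-0.8)), (37, np.float64(37.1), np.float64(0.2)), (36, np.float64(36.1), np.float64(1.1)), (35, np.float64(35.0), np.float64(1.9)), (34, np.float64(34.0), np.float64(1.5)), (33, np.float64(33.0), np.float64(2.7)), (32, np.float64(32.0), np.float64(1.3)), (31, np.float64(31.0), np.float64(1.8)), (30, np.float64(30.0), np.float64(1.7)), (29, np.float64(29.1), np.float64(2.6)), (28, np.float64(28.1), np.float64(5.5)), (27, np.float64(27.3), np.float64(5.9)), (26, np.float64(26.5), np.float64(8.2)), (25, np.float64(25.6), np.float64(8.9)), (24, np.float64(24.8), np.float64(11.0))] final 11.2
t 14.1917 free F [ 0.18721352  0.02006034 -0.66390132] width 0.5888921490478418
```

The force profile is clear: friction at about 2–3 N, the stop at about z=29, then the cell spring. Next the triangle, then the square, then a check from above.

```bash
python3 - <<'E' | sed 's/np.float64//g'
from h import *
press(558.5,24.5)
press(644,34.2)
bot.move_ptp([670,68,240],Q)
tiles("wrist",z=30,tag="w4");print(bot.read_state()["t"])
E
```

```text
[(45, (45.1), (-0.3)), (44, (43.9), (0.1)), (43, (42.9), (-0.2)), (42, (41.9), (-0.2)), (41, (40.9), (-1.2)), (40, (39.9), (0.9)), (39, (38.9), (0.2)), (38, (38.1), (-0.8)), (37, (37.1), (1.8)), (36, (36.0), (1.2)), (35, (35.0), (2.0)), (34, (34.0), (1.7)), (33, (33.0), (1.3)), (32, (32.0), (1.8)), (31, (31.0), (1.8)), (30, (30.0), (2.8)), (29, (29.1), (2.9)), (28, (28.1), (4.1)), (27, (27.3), (6.5)), (26, (26.5), (8.5)), (25, (25.6), (9.4)), (24, (24.8), (10.9))] final 10.9
t 21.9833 free F [-0.70944395 -0.40662368 -0.1904066 ] width 0.43103201187506585
[(45, (45.1), (-0.1)), (44, (43.9), (-0.1)), (43, (42.9), (-1.1)), (42, (41.9), (0.4)), (41, (40.9), (-0.7)), (40, (39.9), (0.2)), (39, (38.9), (-0.2)), (38, (38.2), (1.3)), (37, (37.1), (2.9)), (36, (36.0), (2.5)), (35, (35.0), (2.1)), (34, (34.0), (2.5)), (33, (33.0), (2.0)), (32, (32.0), (1.5)), (31, (31.0), (1.9)), (30, (30.0), (1.8)), (29, (29.1), (2.9)), (28, (28.2), (5.7)), (27, (27.4), (6.9)), (26, (26.6), (8.3)), (25, (25.8), (11.2))] final 10.0
t 29.5167 free F [ 0.04203796  0.75652918 -0.90949093] width 0.2041330148893998
px [438. 176.] xy [668.6 290.6] area 1755 rect [73.  75.2] 6.0 tri/area 4.08 circ/area 2.63
px [232. 145.] xy [644.4  32.9] area 1752 rect [42.9 42.6] 6.0 tri/area 1.97 circ/area 1.56
px [301. 145.] xy [636.  117.4] area 1141 rect [59.1 20.6] 6.6 tri/area 1.91 circ/area 2.6
px [230.  71.] xy [560.9  23.9] area 1517 rect [49.  57.1] 6.0 tri/area 1.04 circ/area 2.23
px [303.  72.] xy [552.1 107.2] area 1539 rect [44.3 43.9] 7.4 tri/area 1.65 circ/area 1.05
px [190. 104.] xy [607.2 -19.9] area 1615 rect [188.9   9.9] 6.2 tri/area 2.11 circ/area 17.38
px [343. 103.] xy [587. 160.] area 1273 rect [189.8   8.2] 6.2 tri/area 2.21 circ/area 22.25
px [396.  32.] xy [500.1 204.7] area 1154 rect [42.2 29.3] 28.7 tri/area 1.94 circ/area 1.67
30.3
```

View pics/w4.png

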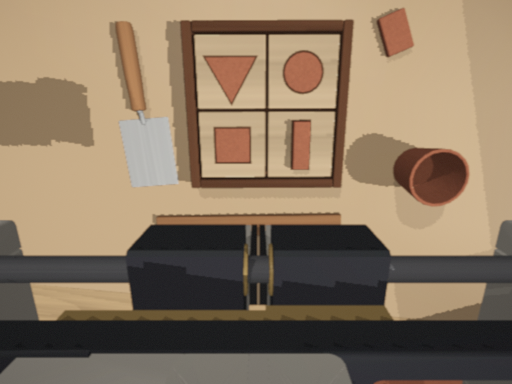

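The round (303,72), triangle (230,71) and square (232,145) tiles show no side faces, so they are flush. The strip (301,145) still shows its side and stands proud. The cup, offcut, spatula and batten look unmoved, and the hand is clear.

```bash
python3 -c "
from plant import bot
print(bot.close_job())"
```

```text
the job is handed in; nothing more can be done
None
```

The round, triangle and square tiles were pressed flush in that order with a peak press of about 11 N, the strip still stands proud, nothing nearby looks disturbed, and I handed the job in at about 30 s with the hand clear.

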